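Fit the double lid to the grease tin and take the outer lid off again

ROBOT

A 6-joint arm with a two-finger parallel gripper is mounted at the origin on a cart in front of the work surface, level with it; the furniture and walls round the work are solid. World frame = base frame: x ahead of the robot, y to its left, z up, the work surface at z = 0. Lengths are in m, angles in rad, forces in N, time in s.
With the tool pointing down it reaches from about 0.35 to 0.85 m from the base axis. Payload 8.1 kg.
Tool frame: the origin (TCP) lies midway between the tips of the shut fingers; the grasp point (between the pads) lies 19 mm behind it; z points along the fingers, y is the line along which they close (so a half turn about z gives the same grasp; the last joint's range is limited). The gripper opens to 85 mm and grips with 20 to 120 N. Pads are 22 mm wide; open, the fingers measure 114 mm over their backs; the gripper's body (76 mm by 85 mm) begins 54 mm behind the grasp point. The pads swing forward as they close: fully open they stand 13 mm farther back than shut.
Start: joints at [-1.333, 0.13, 1.488, -0, 1.523, -0.085], TCP at [0.19, -0.569, 0.194] pointing down, gripper open.
Joint ranges: [-2.96, 2.96], [-0.89, 2.26], [0.02, 2.5], [-1.34, 4.48], [0, 2.73], [-2.66, 2.66]. Speed limits (rad/s): [2.39, 2.39, 2.79, 3.14, 3.14, 3.14].

INTERFACE

Orientations are given as [roll, pitch, yaw] about the fixed x, y, z axes, in that order (R = Rz(yaw) Ry(pitch) Rx(roll)).
In Python, from plant import * gives the robot as it stands.
- The arm moves only by the tool send_rows, never from a script. Its argument "series" is one flat list of numbers, 7 for each row, row after row: the shift along the world's x, y, z in mm, then the turn, a rotation vector about the world's x, y, z in degrees, then the closure, from 0 (fully open) to 1 (shut). A call has 1 to 20 rows; each row is the pose to reach, as a shift and turn from the pose commanded when the call began; what a row does not reach only later rows make up. A row lasts 1/10 s, in which the tool goes at most 50 mm and 8.59 degrees, less where a joint would pass 70% of its speed; a pose out of reach is approached as far as the arm can. A call with a gripper value outside its range is refused whole. The fingers move at their own pace and stop on an object; "grip_force" is the grip in N (left out, the last holds). Time passes only in rows, so rows that repeat a pose let the fingers close. It gives the time, the measured TCP pose, the force, the opening and the grip force at its end, in the units of the state.
- observe(): the state, without advancing time (a new reading comes with each control period).
- get_image(name): name is "scene" or "top" or "wrist"; returns a dict with "color" (400x640x3 uint8, blue, green, red), "K" (3x3 intrinsics, pixels), "R" (3x3) and "t" (3): a world point X has camera coordinates R X + t. Camera axes: x right, y down, z forward; pixel columns grow to the right and rows downward; lengths in m; the calibration is good to about 2 mm. A picture is of the moment at which its call begins. There is no depth.
- finish_job(): hands the job in; it is judged then, once.
The state is a dict: "t": time; "q": joint angles; "qvel": joint speeds; "effort": joint torques, N m; "tcp_pos": TCP position; "tcp_rot": TCP orientation; "contact_force": force on the tool from outside, world axes, zero at the start; "wrist_torque": the same for the moment, N m; "finger_gap": finger opening in m; "grip_force": force on a finger pad.
Only numpy, scipy, OpenCV 4.12 (cv2) and the standard library are available. Lean on these libraries where they do the work, as an engineer would, in place of code of your own. Each camera call takes 0.05 s, during which the arm holds its last target. There are 200 camera calls.

TASK

Close the open grease tin with its nested pair of lids: take hold of the red-tipped stem of the inner lid, carry both lids together to the tin, lower them until the inner lid sits fully home in the mouth, only then let go, and press down on the tip of the stem with about 10 N to make sure it is seated. Then grip the outer (blue) lid by its black collar and lift it alone, straight up off the stem, leaving the inner lid undisturbed in the tin; finish still holding the outer lid level and still in the air, about 12 cm above where it lay, and do not put it down. The two lids must not be parted anywhere but on the tin, and the tin and the things lying around must stay where they are.

Things in the scene. Friction and masses are not known exactly. Their poses are not given: they have to be found in the camera images.
- tin: The open red-and-cream grease tin, loose, round, 101 mm across and 134 high. Origin at the centre of its underside, z up its axis. Its mouth is about 89 mm across inside; the rim is at z = 134 mm.
- inner_lid: Inner lid, of which only the stem shows at first. Origin at the centre of its underside, z up. From below: black rubber plug 84 mm across and 14 high (its foot tapered to 72 over the lowest 6), steel flange 100 across and 5 thick, and a steel stem 18 in diameter with a red tip, ending 77 above the origin. About 0.22 kg. It stands on the bench on its plug; seated in the tin, the flange lies on the rim and the origin is 120 mm above the tin's origin.
- stem (a point): Point on the stem's axis half-way along the part that sticks out of the outer lid's collar: 64 mm above the inner lid's origin, 13 mm below the flat red tip of the stem and 13 mm above the collar's top. Axes as the inner lid's. Only the top 26 mm of the stem is exposed. Gripped here and raised, the inner lid carries the outer lid lying loose upon it.
- outer_lid: Outer lid: blue cap 120 mm across with a 15 mm high skirt, lying loose on the inner lid's flange. Origin on its axis, at the underside of its 4 mm thick top plate; z up. A black collar, 44 mm outside diameter with a 24 mm bore for the stem, rises from the top of the plate (4 mm) to 32 mm above the origin. The skirt's lower edge is 11 mm below the origin. About 0.13 kg. Lying nested, its origin is 19 mm above the inner lid's origin.
- collar (a point): Point on the axis of the outer lid's collar half-way up the collar: 18 mm above the outer lid's origin, 14 mm below the collar's top. The collar is the outer lid's own grip; nested, the stem's tip is 40 mm above this point and stands between the fingers that grip the collar. The lid must rise 58 mm for the collar to come off the stem.
- spacer_ring: Bystander: pale spacer ring lying flat, 38 mm across and 12 high (mm); origin at the centre of its underside. To be left alone.
- brass_fitting: Bystander: brass hose fitting standing up, 24 x 27 x 40 high (mm); origin at the centre of its underside. To be left alone.
- wood_wedge: Bystander: brown wooden wedge, 56 x 96 x 22 high (mm); origin at the centre of its underside. To be left alone.
- spray_can: Bystander: small grey spray can lying down, 105 x 76 x 47 high (mm); origin at the centre of its underside. To be left alone.
- bushing: Bystander: dark steel bushing standing on end, 26 across and 16 high (mm); origin at the centre of its underside. To be left alone.

How it is judged:
By the outcome, as a careful person would: the job done as asked, in the order asked, and still so for the second after the job is handed in, while the arm keeps its last pose, push and grip.
It also fails if it takes over 64 s, if anything falls off the work surface, if the arm or the gripper's body presses on something with over 40 N, if the wrist force passes 120 N, or if a joint passes its speed limit or range.

## Working session

There is one attempt and no reset: what is moved stays moved. The work goes in short steps, Python scripts to look and compute and a tool call to move; the robot and the scene stay as the last step left them, time stands still between calls to the robot, and variables do not carry over. Pictures are saved under pics/ and viewed, at most 13 in all, crops included, and the job is handed in when it is done.

Besides the shell and the picture viewer there is one more tool, called as name(argument=value, ...) on one line, values as JSON. send_rows: Moves the arm, as the interface text tells. Its arguments: {"type":"object","properties":{"series":{"type":"array"},"grip_force":{"type":"number"}},"required":["series"]}

```bash
mkdir -p pics; python3 - <<'E'
from plant import *
import cv2,pickle
d={}
for n in ("scene","top"):
    im=get_image(n); d[n]=im; cv2.imwrite(f"pics/{n}0.png",im["color"])
    print(n,im["K"].tolist(),im["R"].round(3).tolist(),im["t"].round(3).tolist())
pickle.dump(d,open("d0.pkl","wb"))
s=observe();print(s)
E
```

```text
scene [[469.07091638959804, 0.0, 321.31226802292633], [0.0, 469.07091638959804, 197.56112986485607], [0.0, 0.0, 1.0]] [[-0.805, -0.593, -0.002], [-0.357, 0.488, -0.797], [0.474, -0.64, -0.604]] [0.56, 0.127, 1.123]
top [[442.43280631608275, 0.0, 323.26508535149213], [0.0, 442.43280631608275, 200.73455039203398], [0.0, 0.0, 1.0]] [[-0.024, -1.0, 0.013], [-0.996, 0.023, -0.086], [0.086, -0.015, -0.996]] [0.245, 0.499, 1.203]
{'t': 0.1, 'q': array([-1.33341009e+00,  1.31093319e-01,  1.48917767e+00,  9.45219727e-06,
        1.52302271e+00, -8.54184539e-02]), 'qvel': array([ 0.00015741, -0.00344169, -0.00347174, -0.00014857,  0.00027237,
        0.0004916 ]), 'effort': array([ 8.22150323e-04, -5.70950568e+01, -5.01942837e+01, -1.28601641e-04,
        8.06878408e-03, -1.40291925e-05]), 'tcp_pos': array([ 0.19021654, -0.5684496 ,  0.19264081]), 'tcp_rot': array([-3.13989862e+00, -1.54529762e-04,  3.22804104e-01]), 'contact_force': array([-0.33726706, -0.61544897,  0.08954455]), 'wrist_torque': array([ 0.00655229,  0.05699337, -0.04273878]), 'grip_force': 0.0, 'finger_gap': 0.08532839734149089}
```

View pics/top0.png

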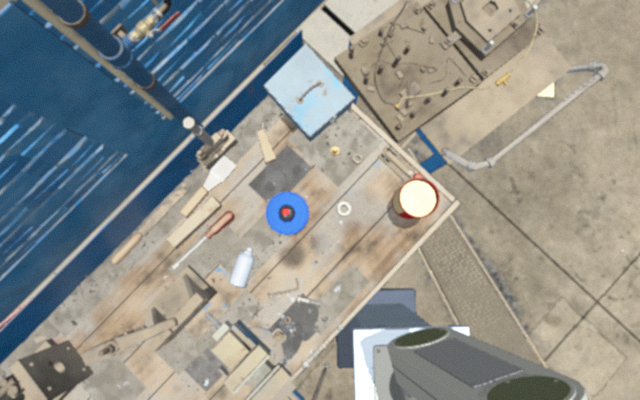

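View pics/scene0.png

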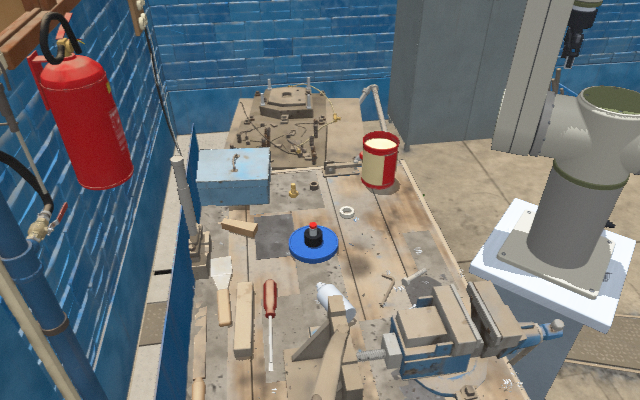

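The top view shows the lids at about (288,213), with the red tip at the centre, and the tin's mouth at about (418,198). The spacer ring is between them at (344,209). In the scene view the tip is at (312,226) and the tin's mouth at (380,145).

```bash
cat > h.py <<'E'
import numpy as np, cv2
def back(im,u,v,z):
    r=im["R"].T@np.linalg.inv(im["K"])@[u,v,1]; c=-im["R"].T@im["t"]
    return c+r*(z-c[2])/r[2]
def proj(im,X):
    p=im["K"]@(im["R"]@np.asarray(X)+im["t"]); return p[:2]/p[2]
def blobs(mask,box=None,minA=15):
    m=mask.astype(np.uint8)
    if box is not None:
        b=np.zeros_like(m); x0,y0,x1,y1=box; b[y0:y1,x0:x1]=1; m=m*b
    n,l,s,c=cv2.connectedComponentsWithStats(m)
    return sorted([(s[i,4],c[i].round(2),(l==i)) for i in range(1,n) if s[i,4]>=minA],key=lambda a:-a[0])
def hull_ell(m):
    p=np.argwhere(m)[:,::-1].astype(np.int32); h=cv2.convexHull(p)
    f=np.zeros(m.shape,np.uint8); cv2.fillConvexPoly(f,h,1); M=cv2.moments(f,True)
    return np.array([M["m10"],M["m01"]])/M["m00"], cv2.fitEllipse(h)
E
python3 - <<'E'
import pickle; from h import *
d=pickle.load(open("d0.pkl","rb"))
for n,bl,bt in (("top",(255,180,320,245),(385,165,450,230)),("scene",(280,210,345,270),(350,125,405,195))):
    im=d[n]; hsv=cv2.cvtColor(im["color"],cv2.COLOR_BGR2HSV); H,S,V=[hsv[...,i].astype(int) for i in range(3)]
    red=((H<8)|(H>172))&(S>130)&(V>90)
    blue=(H>98)&(H<125)&(S>130)&(V>90)
    cream=(H>12)&(H<40)&(V>190)&(S>25)&(S<130)
    a=blobs(red,bl)[0]; print(n,"tip",a[:2],back(im,*a[1],.075 if n=="top" else .071).round(4))
    a=blobs(blue,bl)[0]; c,e=hull_ell(a[2]); print("blue",c,e, back(im,*c,.023).round(4))
    a=blobs(cream,bt)[0]; c,e=hull_ell(a[2]); print("mouth",a[:2],c,e, back(im,*c,.134).round(4))
    cv2.imwrite(f"pics/c_{n}.png",cv2.resize(im["color"][bt[1]:bt[3],bt[0]:bt[2]],None,fx=5,fy=5,interpolation=0))
E
```

```text
top tip (np.int32(42), array([285.17, 211.17])) [0.4741 0.3345 0.075 ]
blue [286.76647966 212.74333801] ((286.8696594238281, 212.8910675048828), (41.821929931640625, 42.50381851196289), 162.8650665283203) [0.473  0.3339 0.023 ]
mouth (np.int32(581), array([435.64, 202.39])) [430.81025641 199.06282051] ((421.83343505859375, 196.91152954101562), (48.12892150878906, 71.51402282714844), 142.10287475585938) [ 0.4923 -0.0359  0.134 ]
scene tip (np.int32(45), array([312.58, 224.73])) [0.4757 0.3332 0.071 ]
blue [313.00525279 243.85226527] ((312.85247802734375, 243.7871856689453), (38.232017517089844, 50.074256896972656), 88.13318634033203) [0.4673 0.3436 0.023 ]
mouth (np.int32(243), array([380.22, 143.31])) [380.17624521 143.13793103] ((379.9636535644531, 143.12966918945312), (10.291824340820312, 30.04561996459961), 93.8722152709961) [0.488  0.0145 0.134 ]
```

View pics/c_top.png

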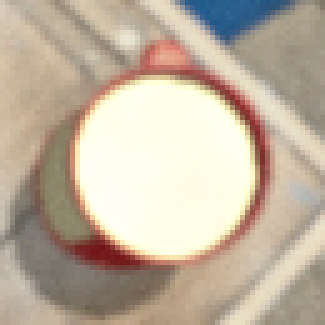

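```bash
python3 - <<'E'
import pickle; from h import *
d=pickle.load(open("d0.pkl","rb"))
print(back(d["top"],418.3,199,.134).round(4), back(d["scene"],380.2,144.5,.134).round(4))
E
```

```text
[ 0.4932 -0.0043  0.134 ] [0.4843 0.0206 0.134 ]
```

send_rows(series=[0,0,50,0,0,10,0,0,0,100,0,0,20,0,50,50,130,0,0,30,0,100,100,130,0,0,40,0,150,150,130,0,0,50,0,190,200,130,0,0,60,0,220,250,130,0,0,70,0,230,300,130,0,0,80,0,240,350,130,0,0,90,0,240,400,130,0,0,90,0,240,450,130,0,0,90,0,240,500,130,0,0,90,0,240,540,130,0,0,90,0,240,560,130,0,0,90,0,240,560,130,0,0,90,0,240,560,130,0,0,90,0,240,560,130,0,0,90,0,240,560,130,0,0,90,0])

```text
t: 1.9
tcp_pos: [0.4303, -0.0097, 0.3233]
tcp_rot: [-3.141, 0.0, 1.893]
contact_force: [-0.0, 0.0, 0.6]
finger_gap: 0.0852
grip_force: 0.0
```

```bash
python3 - <<'E'
from plant import *
from h import *
import pickle
im=get_image("wrist"); pickle.dump(im,open("w1.pkl","wb")); cv2.imwrite("pics/w1.png",im["color"])
print(im["K"].tolist(),im["R"].round(3).tolist(),(-im["R"].T@im["t"]).round(3), proj(im,[.4932,-.0043,.134]),proj(im,[.4843,.0206,.134]))
E
```

```text
[[293.5655085250838, 0.0, 317.1509092774334], [0.0, 293.5655085250838, 194.72029679643896], [0.0, 0.0, 1.0]] [[0.948, 0.317, 0.001], [0.302, -0.903, 0.306], [0.097, -0.29, -0.952]] [0.406 0.065 0.502] [364.25113373 176.53696441] [364.84802179 156.21531311]
```

View pics/w1.png

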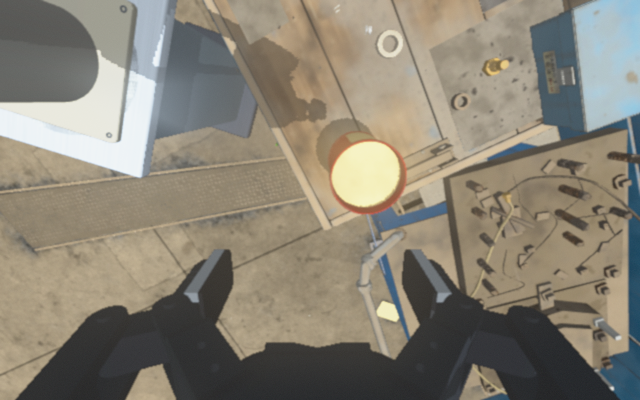

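The wrist view shows the tin's mouth at about (366,175). That agrees with the top camera's estimate.

```bash
python3 - <<'E'
from h import *
import pickle
for f,k,box in (("w1.pkl",None,(310,120,420,225)),("d0.pkl","top",(385,165,450,230)),("d0.pkl","scene",(350,125,405,160))):
    im=pickle.load(open(f,"rb")); im=im[k] if k else im
    c=im["color"].astype(int)
    for th in (215,235):
        m=(c[...,2]>th)&(c[...,1]>th-10)&(c[...,0]>110)
        m=cv2.morphologyEx(m.astype(np.uint8),cv2.MORPH_OPEN,np.ones((3,3) if k=="scene" else (7,7)))
        b=blobs(m,box)
        if b: e,_=hull_ell(b[0][2]); x=back(im,*e,.134); print(k,th,b[0][0],e.round(1),_[1],x.round(4))
E
```

```text
None 215 3371 [365.5 173.5] (61.73719787597656, 69.29048919677734) [ 0.4933 -0.      0.134 ]
None 235 3262 [365.5 173.3] (60.809688568115234, 68.2663345336914) [4.932e-01 3.000e-04 1.340e-01]
top 215 1012 [417.5 198. ] (34.78596878051758, 36.538726806640625) [ 0.4958 -0.0024  0.134 ]
top 235 983 [417.3 198.1] (34.28085708618164, 36.17308044433594) [ 0.4955 -0.0019  0.134 ]
scene 215 231 [380.4 143.4] (9.856159210205078, 28.69877052307129) [0.4867 0.0155 0.134 ]
scene 235 226 [380.5 143.4] (9.830893516540527, 28.173551559448242) [0.4865 0.0152 0.134 ]
```

send_rows(series=[6,49,0,0,0,0,0,12,98,-10,0,0,0,0,18,147,-20,0,0,0,0,25,196,-40,0,0,0,0,31,245,-70,0,0,0,0,37,294,-100,0,0,0,0,43,330,-120,0,0,0,0,44,343,-150,0,0,0,0,44,343,-160,0,0,0,0,44,343,-160,0,0,0,0,44,343,-160,0,0,0,0,44,343,-160,0,0,0,0,44,343,-160,0,0,0,0])

```text
t: 3.25
tcp_pos: [0.4757, 0.3336, 0.1658]
tcp_rot: [3.138, -0.001, 1.892]
contact_force: [-0.0, 0.4, 0.5]
finger_gap: 0.0857
grip_force: 0.0
```

```bash
python3 - <<'E'
from plant import *
from h import *
import pickle
s=observe(); print(s["tcp_pos"],s["q"].round(2))
im=get_image("wrist"); pickle.dump(im,open("w2.pkl","wb")); cv2.imwrite("pics/w2.png",im["color"])
hsv=cv2.cvtColor(im["color"],cv2.COLOR_BGR2HSV); H,S,V=[hsv[...,i].astype(int) for i in range(3)]
red=((H<8)|(H>172))&(S>150)&(V>90)
for a in blobs(red)[:3]: print(a[:2],back(im,*a[1],.077).round(4))
print(proj(im,[.474,.334,.077]))
E
```

```text
[0.47573219 0.33359006 0.16580981] [ 0.52  0.09  1.58 -0.    1.47  0.2 ]
(np.int32(234), array([315.56, 185.23])) [0.4744 0.3355 0.077 ]
[314.60696146 186.57058134]
```

View pics/w2.png

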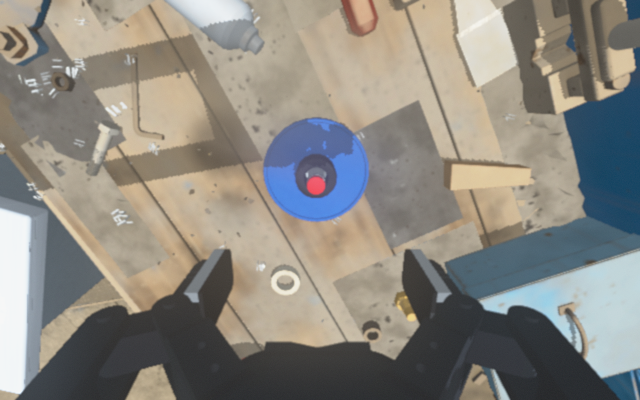

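The wrist view shows the red tip at (316,185), which back-projects to (0.474, 0.335). This agrees with the top view.

send_rows(series=[-0.5,1,-30,0,0,0,0,-0.5,1,-60,0,0,0,0,-0.5,1,-90,0,0,0,0,-0.5,1,-108,0,0,0,0,-0.5,1,-108,0,0,0,0,-0.5,1,-108,0,0,0,0.5,-0.5,1,-108,0,0,0,0.6,-0.5,1,-108,0,0,0,0.7,-0.5,1,-108,0,0,0,0.8,-0.5,1,-108,0,0,0,1,-0.5,1,-108,0,0,0,1,-0.5,1,-108,0,0,0,1,-0.5,1,-108,0,0,0,1,-0.5,1,-108,0,0,0,1], grip_force=60)

```text
t: 4.7
tcp_pos: [0.4738, 0.335, 0.0555]
tcp_rot: [-3.141, 0.0, 1.894]
contact_force: [0.3, 0.2, 0.3]
finger_gap: 0.0002
grip_force: 0.0
```

```bash
python3 - <<'E'
from plant import *
from h import *
s=observe(); print(s["tcp_pos"],s["finger_gap"],s["contact_force"])
im=get_image("wrist"); im2=get_image("scene")
a=cv2.resize(im["color"][100:350,180:460],(560,500)); b=cv2.resize(im2["color"][190:280,270:350],None,fx=2.9,fy=5.555,interpolation=0)
b=cv2.resize(im2["color"][190:280,290:335],(240,500))
cv2.imwrite("pics/w3.png",np.hstack([a,b]))
print(proj(im,[.4743,.335,.077]))
E
```

```text
[0.47380801 0.33496534 0.05552126] 0.0002466875634911285 [0.27272736 0.23105534 0.25543811]
[317.14404999 240.21946908]
```

View pics/w3.png

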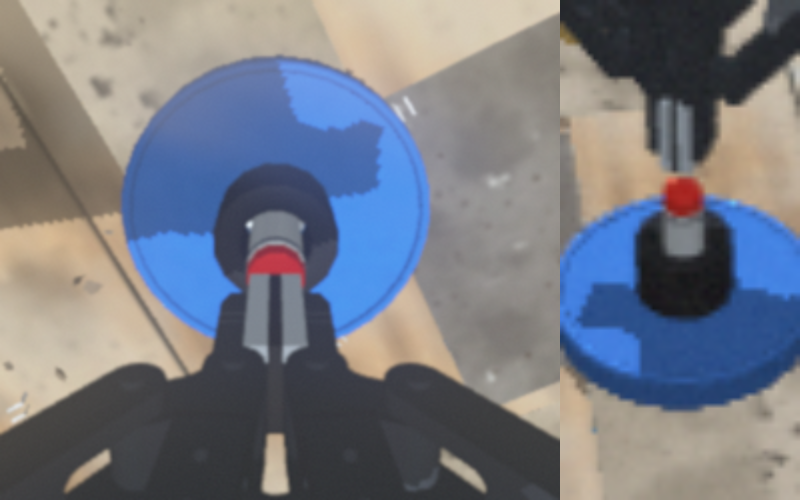

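```bash
python3 - <<'E'
from plant import *
from h import *
from scipy.optimize import least_squares
im=get_image("wrist"); s=get_image("scene"); t=get_image("top")
p=observe()["tcp_pos"]
print("proj tcp",proj(im,p),proj(s,p),"rot",observe()["tcp_rot"])
ow=np.array([317.5,237.]); os_=np.array([290+118*45/240,190+170*.18])
print("obs",ow,os_)
f=lambda X:np.r_[proj(im,X)-ow,proj(s,X)-os_]
r=least_squares(f,p); print("fingertip",r.x.round(4),r.fun.round(1))
# red tip triangulated from first images
import pickle; d=pickle.load(open("d0.pkl","rb")); w2=pickle.load(open("w2.pkl","rb"))
f=lambda X:np.r_[proj(d["scene"],X)-[312.6,224.0],proj(w2,X)-[315.6,185.2],proj(d["top"],X)-[285.5,211.2]]
r=least_squares(f,p); print("red",r.x.round(4),r.fun.round(1))
for n,i in (("top",t),):
    cv2.imwrite("pics/t4.png",cv2.resize(i["color"][170:260,240:340],(500,450)))
E
```

```text
proj tcp [316.42701091 225.34137242] [312.81903591 230.45005724] rot [-3.14155152e+00 -1.65708156e-05  1.89361408e+00]
obs [317.5 237. ] [312.125 220.6  ]
fingertip [0.4715 0.3437 0.0916] [-0.2  0.1 -1.   0.4]
red [0.4747 0.3346 0.0741] [-0.1  0.2 -0.1  0.2 -0.4 -0.2]
```

View pics/t4.png

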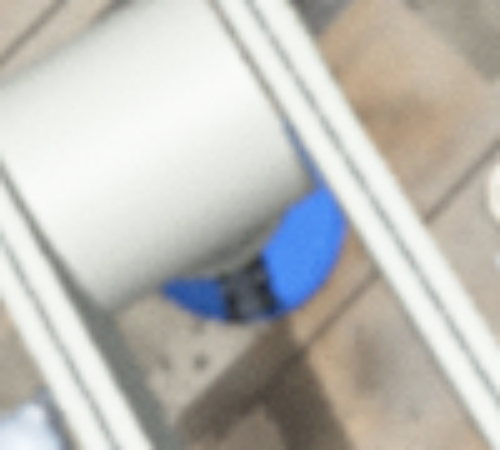

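The fingers shut above the stem: by triangulation the fingertips are at about z=0.09, while the reported TCP is 0.0555. The lateral position is right. I'll touch the stem tip (known height 0.077) very lightly with the shut fingers to find the true tool height.

send_rows(series=[0,0,-2,0,0,0,1,0,0,-4,0,0,0,1,0,0,-5,0,0,0,1,0,0,-6,0,0,0,1,0,0,-6,0,0,0,1])

```text
t: 5.45
tcp_pos: [0.4737, 0.3349, 0.0493]
tcp_rot: [-3.141, 0.0, 1.894]
contact_force: [-0.2, 0.7, 0.2]
finger_gap: 0.0001
grip_force: 0.0
```

send_rows(series=[0,0,-1,0,0,0,1,0,0,-2,0,0,0,1,0,0,-2.5,0,0,0,1,0,0,-3,0,0,0,1])

```text
t: 5.85
tcp_pos: [0.4738, 0.335, 0.0465]
tcp_rot: [-3.142, 0.0, 1.894]
contact_force: [-0.2, -0.9, -0.3]
finger_gap: 0.0003
grip_force: 0.0
```

send_rows(series=[0,0,-1,0,0,0,1,0,0,-2,0,0,0,1,0,0,-2,0,0,0,1])

```text
t: 6.15
tcp_pos: [0.4737, 0.3349, 0.0444]
tcp_rot: [-3.141, 0.0, 1.894]
contact_force: [-0.8, 0.7, 0.9]
finger_gap: -0.0003
grip_force: 0.0
```

```bash
python3 - <<'E'
from plant import *
from h import *
s=observe();print(s["tcp_pos"],s["contact_force"])
im=get_image("wrist"); im2=get_image("scene")
a=cv2.resize(im["color"][180:300,260:380],(400,400)); b=cv2.resize(im2["color"][195:255,285:345],(400,400))
cv2.imwrite("pics/w5.png",np.hstack([a,b]))
E
```

```text
[0.47373862 0.33493697 0.04438478] [-0.83377563  0.7228339   0.93521994]
```

View pics/w5.png

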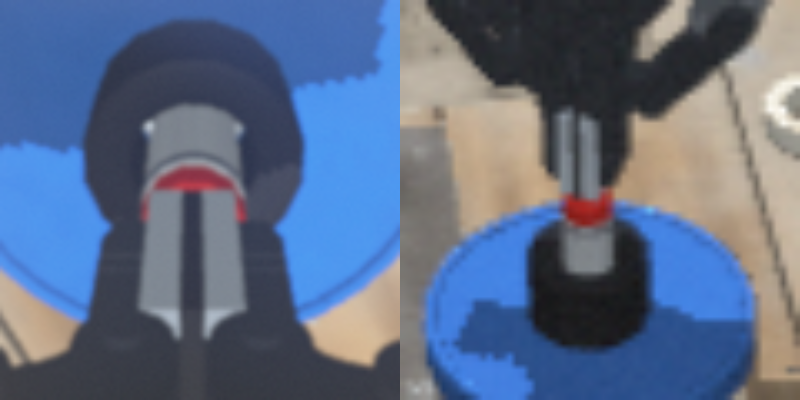

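The fingertips are now just above the red tip, with no contact yet. I'll keep lowering gently.

send_rows(series=[0,0,-0.7,0,0,0,1,0,0,-1.5,0,0,0,1,0,0,-2,0,0,0,1,0,0,-2,0,0,0,1])

```text
t: 6.65
tcp_pos: [0.4738, 0.3349, 0.0424]
tcp_rot: [-3.141, 0.0, 1.894]
contact_force: [0.1, 0.1, 0.7]
finger_gap: 0.0003
grip_force: 0.0
```

send_rows(series=[0,0,-0.7,0,0,0,1,0,0,-1.5,0,0,0,1,0,0,-2,0,0,0,1,0,0,-2,0,0,0,1])

```text
t: 7.05
tcp_pos: [0.4738, 0.3349, 0.0405]
tcp_rot: [-3.141, 0.0, 1.894]
contact_force: [0.2, -0.2, -0.5]
finger_gap: -0.0004
grip_force: 0.0
```

send_rows(series=[0,0,-0.7,0,0,0,1,0,0,-1.5,0,0,0,1,0,0,-2,0,0,0,1,0,0,-2,0,0,0,1])

```text
t: 7.45
tcp_pos: [0.474, 0.3351, 0.0394]
tcp_rot: [3.141, -0.0, 1.894]
contact_force: [-3.0, -1.3, 6.4]
finger_gap: -0.0004
grip_force: 3.3
```

Contact came at a reading of about 0.040, so the true fingertip height is the reading plus 37 mm. Next I raise, open, lower with that offset and grip the stem.

send_rows(series=[0,0,10,0,0,0,1,0,0,25,0,0,0,0,0,0,25,0,0,0,0,0,0,25,0,0,0,0,0,0,25,0,0,0,0,0,0,25,0,0,0,0,0,0,25,0,0,0,0,0,0,5,0,0,0,0,0,0,-10,0,0,0,0,0,0,-19,0,0,0,0,0,0,-19,0,0,0,0,0,0,-19,0,0,0,0])

```text
t: 8.65
tcp_pos: [0.4737, 0.3349, 0.0195]
tcp_rot: [-3.141, 0.0, 1.894]
contact_force: [1.2, 0.3, -0.4]
finger_gap: 0.0851
grip_force: 0.0
```

send_rows(series=[0,0,0,0,0,0,0.5,0,0,0,0,0,0,0.6,0,0,0,0,0,0,0.7,0,0,0,0,0,0,0.8,0,0,0,0,0,0,1,0,0,0,0,0,0,1,0,0,0,0,0,0,1,0,0,0,0,0,0,1], grip_force=60)

```text
t: 9.45
tcp_pos: [0.4742, 0.3352, 0.0201]
tcp_rot: [3.141, -0.0, 1.894]
contact_force: [-0.7, -0.7, 5.1]
finger_gap: 0.0154
grip_force: 58.8
```

send_rows(series=[0,0,2,0,0,0,1,0,0,5,0,0,0,1,0,0,10,0,0,0,1,0,0,15,0,0,0,1,0,0,20,0,0,0,1,0,0,20,0,0,0,1,0,0,20,0,0,0,1])

```text
t: 10.15
tcp_pos: [0.474, 0.3351, 0.0399]
tcp_rot: [3.141, -0.0, 1.894]
contact_force: [-0.5, -0.0, -3.4]
finger_gap: 0.0155
grip_force: 58.6
```

```bash
python3 - <<'E'
from plant import *
from h import *
s=observe();print(s["tcp_pos"],s["contact_force"],s["wrist_torque"],s["finger_gap"])
im=get_image("wrist"); im2=get_image("scene")
a=cv2.resize(im["color"][140:290,240:390],(400,400)); b=cv2.resize(im2["color"][180:260,270:350],(400,400))
cv2.imwrite("pics/w6.png",np.hstack([a,b]))
E
```

```text
[0.47403815 0.33511198 0.03989799] [-0.4702488  -0.04470952 -3.42018577] [ 0.00346814 -0.03242063  0.03062499] 0.015463590171362668
```

View pics/w6.png

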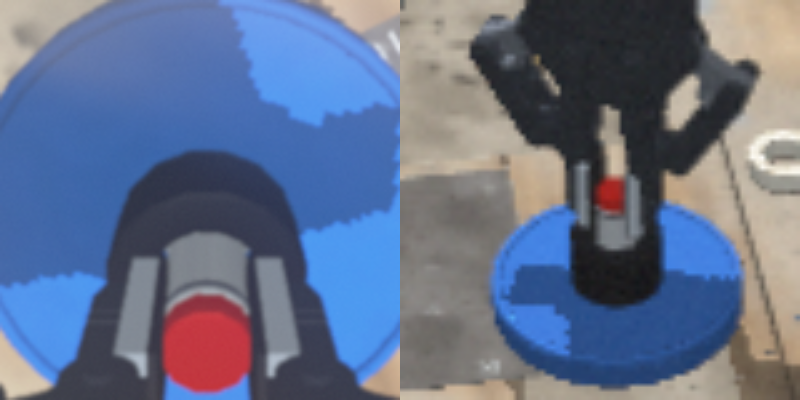

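The wrist shows -3.4 N, which is the weight of both lids. The stem is held level between the pads, with the tip at (205,345) in the left crop, and the outer lid is still nested. Carrying now.

send_rows(series=[0,0,15,0,0,0,1,0,0,40,0,0,0,1,0,0,65,0,0,0,1,0,0,90,0,0,0,1,0,-10,115,0,0,0,1,1,-25,140,0,0,0,1,3,-50,160,0,0,0,1,4,-75,165,0,0,0,1,6,-100,165,0,0,0,1,7,-125,165,0,0,0,1,9,-150,165,0,0,0,1,10,-175,165,0,0,0,1,12,-200,165,0,0,0,1,13,-225,165,0,0,0,1,15,-250,165,0,0,0,1,16,-275,165,0,0,0,1,18,-300,165,0,0,0,1,19,-320,165,0,0,0,1,19.5,-332,165,0,0,0,1,19.5,-336,165,0,0,0,1])

```text
t: 12.25
tcp_pos: [0.4935, -0.002, 0.2053]
tcp_rot: [3.141, 0.0, 1.892]
contact_force: [0.4, 0.2, -2.6]
finger_gap: 0.0157
grip_force: 58.9
```

send_rows(series=[0,0,0,0,0,0,1,0,0,0,0,0,0,1,0,0,0,0,0,0,1])

```text
t: 12.55
tcp_pos: [0.4933, -0.0002, 0.2046]
tcp_rot: [3.142, -0.0, 1.895]
contact_force: [-0.1, -1.0, -3.7]
finger_gap: 0.0156
grip_force: 58.9
```

```bash
python3 - <<'E'
from plant import *
from h import *
import pickle
s=observe();print(s["tcp_pos"],s["tcp_rot"],s["contact_force"],s["finger_gap"])
im=get_image("wrist"); im2=get_image("scene"); pickle.dump((im,im2),open("w7.pkl","wb"))
cv2.imwrite("pics/w7.png",np.hstack([cv2.resize(im["color"][100:300,220:420],(400,400)),cv2.resize(im2["color"][70:220,305:455],(400,400))]))
z=s["tcp_pos"][2]-.0201
print("tip pred w",proj(im,[*s["tcp_pos"][:2],z+.077]),"s",proj(im2,[*s["tcp_pos"][:2],z+.077]))
# tin rim outline in scene
for x,y in ((.4935,-.001),):
    for zz in (.134,0): print([proj(im2,[x+.0505*np.cos(a),y+.0505*np.sin(a),zz]).round(1).tolist() for a in np.arange(0,6.28,.785)])
E
```

```text
[ 4.93299978e-01 -1.62253073e-04  2.04612322e-01] [ 3.14159090e+00 -3.02709787e-04  1.89459309e+00] [-0.0604659  -1.00525255 -3.70349361] 0.01564568718017267
tip pred w [316.20047747 273.59893354] s [384.98438833  96.90798629]
[[365.6, 134.7], [363.2, 141.6], [371.6, 148.0], [386.1, 149.8], [397.7, 145.8], [399.3, 138.8], [390.6, 132.8], [376.9, 131.2]]
[[363.1, 174.7], [360.8, 182.0], [368.6, 188.8], [382.3, 190.7], [393.2, 186.5], [394.8, 179.0], [386.7, 172.6], [373.8, 170.8]]
```

View pics/w7.png

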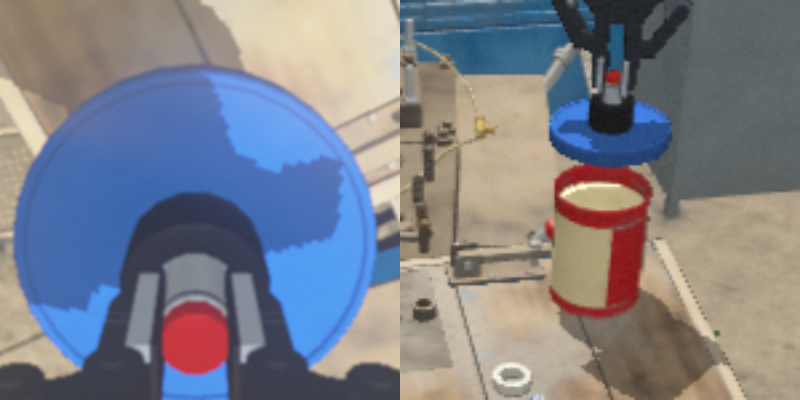

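```bash
python3 - <<'E'
from h import *
import pickle
from scipy.optimize import least_squares
d=pickle.load(open("d0.pkl","rb")); w=pickle.load(open("w1.pkl","rb"))
ang=np.linspace(0,2*np.pi,90)
def ring(im,x,y,z,r): return np.array([proj(im,[x+r*np.cos(a),y+r*np.sin(a),z]) for a in ang])
im=d["scene"]; g=cv2.cvtColor(im["color"],cv2.COLOR_BGR2HSV); H,S,V=[g[...,i].astype(int) for i in range(3)]
m=((H<8)|(H>172))&(S>120)&(V>60)
b=blobs(m,(355,120,410,195))[0][2]; p=np.argwhere(b)
for v in range(136,188,5):
    r=p[p[:,0]==v][:,1]; print(v,r.min(),r.max(),end="; ")
print("rows",p[:,0].min(),p[:,0].max())
q=np.vstack([ring(im,.4935,-.001,z,.0505) for z in (0,.134)]).astype(np.float32)
h=np.zeros((400,640),np.uint8); cv2.fillConvexPoly(h,cv2.convexHull(q).astype(np.int32),1); P=np.argwhere(h)
for v in range(136,188,5):
    r=P[P[:,0]==v][:,1]; print(v,r.min(),r.max(),end="; ")
print("rows",P[:,0].min(),P[:,0].max())
E
```

```text
136 364 396; 141 363 398; 146 363 397; 151 367 397; 156 385 396; 161 384 395; 166 384 395; 171 383 394; 176 383 394; 181 362 394; 186 367 389; rows 131 189
136 363 397; 141 362 400; 146 362 399; 151 361 399; 156 361 398; 161 361 398; 166 361 397; 171 360 396; 176 360 396; 181 360 395; 186 364 393; rows 131 190
```

send_rows(series=[0,0,-15,0,0,0,1,0,0,-30,0,0,0,1,0,0,-42,0,0,0,1,0,0,-49,0,0,0,1,0,0,-52,0,0,0,1,0,0,-55,0,0,0,1,0,0,-57,0,0,0,1,0,0,-57,0,0,0,1])

```text
t: 13.45
tcp_pos: [0.4937, -0.0011, 0.1479]
tcp_rot: [3.141, 0.0, 1.894]
contact_force: [1.2, 0.9, -2.5]
finger_gap: 0.0158
grip_force: 59.0
```

send_rows(series=[0,0,-2,0,0,0,1,0,0,-4,0,0,0,1,0,0,-5,0,0,0,1,0,0,-5,0,0,0,1])

```text
t: 13.85
tcp_pos: [0.4935, -0.0011, 0.1426]
tcp_rot: [3.141, 0.0, 1.893]
contact_force: [2.1, -1.1, -1.4]
finger_gap: 0.0158
grip_force: 59.1
```

send_rows(series=[0,0,-1,0,0,0,1,0,0,-2,0,0,0,1,0,0,-2,0,0,0,1])

```text
t: 14.15
tcp_pos: [0.4933, -0.001, 0.1404]
tcp_rot: [-3.141, -0.0, 1.894]
contact_force: [1.4, -0.9, -2.0]
finger_gap: 0.0159
grip_force: 59.0
```

send_rows(series=[0.5,0,-0.7,0,0,0,1,0.5,0,-1.4,0,0,0,1,0.5,0,-1.4,0,0,0,1])

```text
t: 14.45
tcp_pos: [0.4943, -0.0011, 0.1396]
tcp_rot: [3.141, 0.001, 1.894]
contact_force: [2.4, -1.8, 1.9]
finger_gap: 0.016
grip_force: 59.3
```

send_rows(series=[0,0,-0.5,0,0,0,1,0,0,-0.8,0,0,0,1,0,0,-0.8,0,0,0,1])

```text
t: 14.75
tcp_pos: [0.4947, -0.0013, 0.1394]
tcp_rot: [3.14, 0.001, 1.894]
contact_force: [2.3, -2.8, 5.5]
finger_gap: 0.0156
grip_force: 59.8
```

```bash
python3 - <<'E'
from plant import *
from h import *
s=observe();print(s["tcp_pos"],s["tcp_rot"],s["contact_force"],s["wrist_torque"])
E
```

```text
[ 0.49466482 -0.00129942  0.13938357] [3.13992324e+00 1.14724728e-03 1.89352223e+00] [ 2.33117771 -2.79606012  5.47592867] [-0.44510361 -0.45262754  0.02138979]
```

It stopped firmly at reading 0.1394 against an expected 0.140, so the inner lid is home. Now I release, rise and shut the fingers to press.

send_rows(series=[0,0,0,0,0,0,0.7,0,0,0,0,0,0,0.5,0,0,0,0,0,0,0.2,0,0,0,0,0,0,0,0,0,0,0,0,0,0,0,0,0,0,0,0,0,0,0,0,0,0,0,0,-0.5,0,20,0,0,0,0,-0.5,0,40,0,0,0,0,-0.5,0,52,0,0,0,0,-0.5,0,52,0,0,0,1,-0.5,0,52,0,0,0,1,-0.5,0,52,0,0,0,1,-0.5,0,52,0,0,0,1,-0.5,0,52,0,0,0,1,-0.5,0,52,0,0,0,1,-0.5,0,52,0,0,0,1,-0.5,0,52,0,0,0,1])

```text
t: 16.55
tcp_pos: [0.4933, -0.001, 0.1903]
tcp_rot: [-3.142, -0.0, 1.894]
contact_force: [-0.1, 0.1, 0.7]
finger_gap: 0.0003
grip_force: 0.0
```

```bash
python3 - <<'E'
from plant import *
from h import *
s=observe();print(s["tcp_pos"],s["contact_force"],s["finger_gap"])
im=get_image("scene")
g=cv2.cvtColor(im["color"],cv2.COLOR_BGR2HSV); H,S,V=[g[...,i].astype(int) for i in range(3)]
m=(H>98)&(H<125)&(S>130)&(V>90)
b=blobs(m,(345,105,415,160))[0]; e,f=hull_ell(b[2]); print("blue",e,f,"pred",proj(im,[.4935,-.001,.139+.003]))
m=((H<8)|(H>172))&(S>120)&(V>60)
for b in blobs(m,(365,90,405,130),6): print(b[:2])
print("pred tip",proj(im,[.4935,-.001,.197-.003]))
b=blobs(m,(355,125,410,195))[0][2]; p=np.argwhere(b)
for v in range(156,188,5):
    r=p[p[:,0]==v][:,1]; print(v,r.min(),r.max(),end="; ")
E
```

```text
[ 0.49334177 -0.00101823  0.19033908] [-0.1226427   0.11747092  0.68145391] 0.0002852611301442311
blue [381.09774436 139.94092374] ((381.01324462890625, 139.7637939453125), (26.257246017456055, 45.000118255615234), 93.45875549316406) pred [381.57153061 137.60905953]
(np.int32(29), array([382.45, 120.59]))
pred tip [383.04883501 120.42560758]
156 385 396; 161 384 395; 166 384 395; 171 383 394; 176 383 394; 181 362 393; 186 367 389;
```

send_rows(series=[0,0,-12,0,0,0,1,0,0,-22,0,0,0,1,0,0,-26,0,0,0,1,0,0,-28,0,0,0,1,0,0,-29,0,0,0,1,0,0,-29.5,0,0,0,1,0,0,-29.5,0,0,0,1])

```text
t: 17.3
tcp_pos: [0.4936, -0.001, 0.1612]
tcp_rot: [3.141, 0.0, 1.894]
contact_force: [0.3, -0.3, -0.8]
finger_gap: -0.0001
grip_force: 0.0
```

send_rows(series=[0,0,-0.7,0,0,0,1,0,0,-1.4,0,0,0,1,0,0,-2,0,0,0,1,0,0,-2,0,0,0,1])

```text
t: 17.7
tcp_pos: [0.4933, -0.001, 0.1588]
tcp_rot: [-3.141, -0.0, 1.894]
contact_force: [-0.1, 0.1, -0.2]
finger_gap: 0.0001
grip_force: 0.0
```

send_rows(series=[0,0,-0.5,0,0,0,1,0,0,-1,0,0,0,1,0,0,-1.5,0,0,0,1,0,0,-1.5,0,0,0,1])

```text
t: 18.1
tcp_pos: [0.4937, -0.0011, 0.1583]
tcp_rot: [3.141, 0.001, 1.894]
contact_force: [-1.7, -0.7, 5.6]
finger_gap: 0.0002
grip_force: 3.0
```

send_rows(series=[0,0,-0.5,0,0,0,1,0,0,-0.9,0,0,0,1,0,0,-0.9,0,0,0,1,0,0,-0.9,0,0,0,1])

```text
t: 18.5
tcp_pos: [0.494, -0.0012, 0.1582]
tcp_rot: [3.14, 0.001, 1.894]
contact_force: [-3.4, -1.0, 11.0]
finger_gap: 0.0001
grip_force: 5.3
```

Press reached 11 N. I'll hold it briefly, rise and open.

send_rows(series=[0,0,0,0,0,0,1,0,0,0,0,0,0,1,0,0,0,0,0,0,1,0,0,0,0,0,0,1,0,0,5,0,0,0,1,0,0,25,0,0,0,1,0,0,35,0,0,0,0,0,0,35,0,0,0,0,0,0,35,0,0,0,0,0,0,35,0,0,0,0,0,0,35,0,0,0,0,0,0,35,0,0,0,0,0,0,15,0,0,0,0,0,0,-5,0,0,0,0,0,0,-20,0,0,0,0,0,0,-30,0,0,0,0,0,0,-30,0,0,0,0])

```text
t: 20.2
tcp_pos: [0.4922, -0.0009, 0.1247]
tcp_rot: [-3.139, -0.001, 1.894]
contact_force: [-1.1, 0.2, 0.4]
finger_gap: 0.0856
grip_force: 0.0
```

send_rows(series=[0,0,-3,0,0,0,0,0,0,-6,0,0,0,0,0,0,-9,0,0,0,0,0,0,-10,0,0,0,0,0,0,-10,0,0,0,0])

```text
t: 20.7
tcp_pos: [0.4933, -0.001, 0.1165]
tcp_rot: [-3.142, -0.0, 1.894]
contact_force: [0.4, -0.5, -0.7]
finger_gap: 0.0854
grip_force: 0.0
```

send_rows(series=[0,0,-3,0,0,0,0,0,0,-6,0,0,0,0,0,0,-6.5,0,0,0,0,0,0,-6.5,0,0,0,0.3,0,0,-6.5,0,0,0,0.4,0,0,-6.5,0,0,0,0.45,0,0,-6.5,0,0,0,0.5,0,0,-6.5,0,0,0,0.55,0,0,-6.5,0,0,0,0.6,0,0,-6.5,0,0,0,0.7,0,0,-6.5,0,0,0,1,0,0,-6.5,0,0,0,1,0,0,-6.5,0,0,0,1], grip_force=40)

```text
t: 22.0
tcp_pos: [0.4937, -0.001, 0.1104]
tcp_rot: [3.141, 0.0, 1.894]
contact_force: [-0.2, 0.9, 5.4]
finger_gap: 0.0429
grip_force: 40.3
```

The gap reads 43 mm, so the collar is gripped. Lifting slowly, straight up.

send_rows(series=[0,0,1,0,0,0,1,0,0,2,0,0,0,1,0,0,4,0,0,0,1,0,0,6,0,0,0,1,0,0,8,0,0,0,1,0,0,8,0,0,0,1,0,0,8,0,0,0,1])

```text
t: 22.7
tcp_pos: [0.4934, -0.001, 0.1181]
tcp_rot: [3.141, 0.0, 1.894]
contact_force: [0.3, -0.4, -1.9]
finger_gap: 0.0429
grip_force: 40.7
```

```bash
python3 - <<'E'
from plant import *
from h import *
s=observe();print(s["tcp_pos"],s["contact_force"],s["wrist_torque"],s["finger_gap"])
im=get_image("wrist")
g=cv2.cvtColor(im["color"],cv2.COLOR_BGR2HSV); H,S,V=[g[...,i].astype(int) for i in range(3)]
m=((H<8)|(H>172))&(S>120)&(V>60)
for b in blobs(m,(260,150,380,399),20): print(b[:2],proj(im,[.4935,-.001,.197]),back(im,*b[1],.197))
E
```

```text
[ 0.4934119 -0.0010025  0.1180816] [ 0.29563029 -0.37456367 -1.86587922] [-0.03424745 -0.04981475 -0.05091964] 0.04285027473509625
(np.int32(1381), array([322.3 , 301.84])) [316.37557198 304.20997942] [0.49540845 0.00084142 0.197     ]
```

send_rows(series=[0.5,0,2,0,0,0,1,1,0,5,0,0,0,1,1,0,10,0,0,0,1,1,0,15,0,0,0,1,1,0,20,0,0,0,1,1,0,20,0,0,0,1])

```text
t: 23.35
tcp_pos: [0.4951, -0.0011, 0.1393]
tcp_rot: [3.14, 0.001, 1.894]
contact_force: [0.9, 0.2, -1.1]
finger_gap: 0.0429
grip_force: 40.7
```

send_rows(series=[0,0,5,0,0,0,1,0,0,10,0,0,0,1,0,0,15,0,0,0,1,0,0,20,0,0,0,1,0,0,25,0,0,0,1,0,0,30,0,0,0,1,0,0,36,0,0,0,1,0,0,44,0,0,0,1,0,0,54,0,0,0,1,0,0,66,0,0,0,1,0,0,78,0,0,0,1,0,0,86,0,0,0,1,0,0,91,0,0,0,1,0,0,92,0,0,0,1,0,0,92,0,0,0,1,0,0,92,0,0,0,1,0,0,92,0,0,0,1])

```text
t: 25.05
tcp_pos: [0.494, -0.001, 0.2293]
tcp_rot: [-3.141, -0.0, 1.894]
contact_force: [-0.3, 0.9, -1.3]
finger_gap: 0.0429
grip_force: 40.7
```

```bash
python3 - <<'E'
from plant import *
from h import *
s=observe();print(s["tcp_pos"],s["tcp_rot"],s["contact_force"],s["finger_gap"])
im=get_image("scene"); cv2.imwrite("pics/end.png",cv2.resize(im["color"][40:220,290:470],(540,540)))
g=cv2.cvtColor(im["color"],cv2.COLOR_BGR2HSV); H,S,V=[g[...,i].astype(int) for i in range(3)]
m=((H<8)|(H>172))&(S>120)&(V>60)
for b in blobs(m,(350,90,415,195),6): print(b[:2])
print(proj(im,[.4945,-.001,.194]))
b=blobs(m,(355,125,410,195))[0][2]; p=np.argwhere(b)
for v in range(156,188,5):
    r=p[p[:,0]==v][:,1]; print(v,r.min(),r.max(),end="; ")
E
```

```text
[ 0.4940062  -0.00098764  0.22933871] [-3.14058163e+00 -4.69905009e-04  1.89357033e+00] [-0.27522069  0.85577939 -1.34733918] 0.042924146609806875
(np.int32(661), array([383.91, 166.19]))
(np.int32(28), array([382.43, 120.5 ]))
(np.int32(16), array([360.88, 155.88]))
[382.72104687 120.32015829]
156 385 396; 161 384 395; 166 384 395; 171 383 394; 176 383 394; 181 362 394; 186 367 389;
```

View pics/end.png

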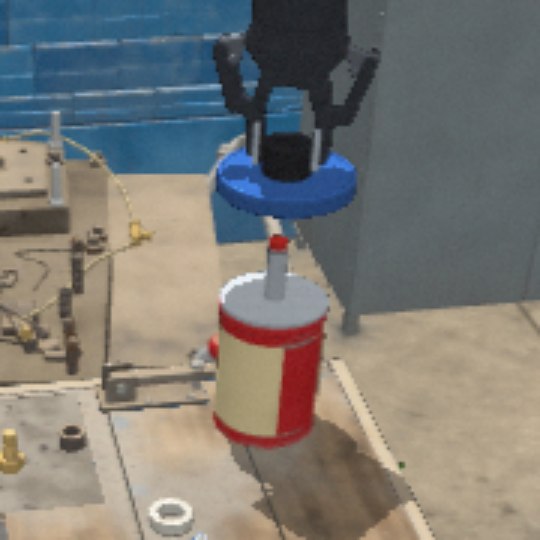

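The inner lid sits flat in the tin, with its stem at about (278,265) in the crop. The outer lid is held level above it at (287,180), and the tin hasn't moved.

```bash
python3 -c "
from plant import *
print(finish_job())"
```

```text
the job is handed in; nothing more can be done
None
```

The job is handed in at about 25 s: the inner lid is seated in the tin and was pressed with about 11 N, and the outer lid is held level about 12 cm above where it lay, with the tin unmoved.

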